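# Unhook the rinse basket from its deep guarded hooks and stand it in the tray

### The job

Take the white rinse basket off the hook stand: lift it past the upturned lips without forcing it against the lips or the keepers above them, then draw it straight out through the gap at the front. Stand it gently, upright and fully inside the rim of the shallow steel tray beside the stand, and let go. The bottles and the timer stay where they are.

Things in the scene. Friction and masses are not known exactly. Their poses are not given: they have to be found in the camera images.
- stand: Fixed steel hook stand. Origin: centre of the underside of its base plate (85 x 108 x 8 mm); z up, its front, where the hooks open, faces its own -x. Two posts 10 mm square stand at x = +22, y = -38 and +38 mm, top 236 mm up, open between them. From each a round hook 10 mm thick runs forward and dips to a seat; the basket's cross-bar lies in both seats.
- stand_seat (a point): On the stand, midway between the seats, on the axis of the cross-bar as it hangs: x = -34 mm, 154 mm above the worktop; axes as stand.
- stand_lips (a point): Midpoint between the lips (upturned hook tips), x = -45 mm in the stand, at their LOWEST setting, 172 mm up. Each lip: 9 mm thick in x, |y| = 32 to 56 mm. Above each lip a keeper 18 mm long (x = -32 to -50 mm) leaves a passage 13 mm high, closed at the outside by a cheek (|y| = 52 to 56 mm), open in the middle.
- stand_keepers (a point): Midpoint between the keepers' undersides at their LOWEST setting, 185 mm up. Lips and keepers are one guard frame, set 0 to 30 mm above that, a different height each time, NOT measured by any entry. The hanging basket must rise 22 to 52 mm to clear the lips and meets the keepers 5 mm higher: find it by feel. The guard gives about 1 mm per 7 N and takes at most 20 N: go slowly, stop at a few N.
- basket: White basket, 0.15 to 0.31 kg, 56 (x) x 80 (y) x 48 mm high; origin: centre of its underside, z up. A stem 38 mm wide, 6 mm thick rises to a round cross-bar (8 mm thick, 94 mm long, along y, axis 125 mm above the underside). Above it is a flat grip tab, 10 mm thick (x), 30 mm wide (y), up to 210 mm. It hangs with its axes parallel to the stand's, underside 29 mm above the worktop.
- basket_bar (a point): Middle of the basket's cross-bar, on its axis, 125 mm above the underside; axes as basket.
- basket_grip (a point): Middle of the grip tab, 180 mm above the basket's underside: pinch here from above, across the 10 mm thickness (along the basket's x).
- tray: Fixed shallow steel tray on the worktop, 95 (x) x 108 (y) mm outside, walls 4 mm thick, rim 14 mm high, floor 4 mm thick; origin: centre of its underside, z up. Inside 87 x 100 mm, so the basket goes in with its long side along the tray's y. Stand and tray are side by side in either order.
- drop_bottle: Small brown bottle with pointed black cap, 32 x 32 x 76 mm; origin: centre of its underside. Bystander.
- primer_bottle: Brown bottle with black screw cap, 37 x 37 x 64 mm; origin: centre of its underside. Bystander.
- timer: Grey box-shaped timer, 46 x 52 x 19 mm; origin: centre of its underside. Bystander.

How it is judged (in metres and radians):
On the way:
1. the basket's cross-bar has been drawn out past the lips, at the height of the gap (x of basket_bar in the frame of stand between -0.14 and -0.06 m and z of basket_bar in the frame of stand above 0.165 m), for 0.05 s.
At the end, for the whole second after the job is handed in: The basket stands upright (within about 4.5 degrees) on the tray's floor, inside its rim, its centre within 25 mm of the tray's centre each way, at rest and released (x of basket in the frame of tray between -0.025 and 0.025 m and y of basket in the frame of tray between -0.025 and 0.025 m and z of basket in the frame of tray between 0 and 0.008 m and angle between basket's own z axis and vertical below 0.08 rad and linear speed of basket below 0.02 m/s and angular speed of basket below 0.15 rad/s and contact force between basket and the fingers below 0.1 N); the robot touches nothing.
It fails at once if the basket is forced against the hooks, lips or keepers (more than 20 N) (contact force between basket and stand above 20 N).
It fails at once if the robot strikes the hook stand (more than 25 N) (contact force between any of the fingers, the arm and stand above 25 N).
It fails at once if the basket is dropped or pushed hard into the tray (more than 60 N) (contact force between basket and tray above 60 N).
It fails at once if a bottle or the timer is displaced by more than 20 mm (distance of any of drop_bottle, primer_bottle, timer from where it was at the start of the episode above 0.02 m).
It also fails if it takes over 61 s, if anything falls off the work surface, if the arm or the gripper's body presses on something with over 40 N, if the wrist force passes 120 N, or if a joint passes its speed limit or range.

### The arm

A 7-joint arm with a two-finger parallel gripper is mounted at the origin on a cart in front of the work surface, level with it; the furniture and walls round the work are solid. World frame = base frame: x ahead of the robot, y to its left, z up, the work surface at z = 0. Lengths are in m, angles in degrees, forces in N, time in s.
With the tool pointing down it reaches from about 0.425 to 0.95 m from the base axis. Payload 4.7 kg.
Tool frame: the origin (TCP) lies at the very end of the fingers, on their centre line; the grasp point (between the pads) lies 19 mm behind it (r.tcp_to_grasp is the distance from the TCP to the grasp point, in m); z points along the fingers, y is the direction in which the jaws open and shut (so a half turn about z gives the same grasp; the last joint's range is limited). The gripper opens to 87 mm and grips with 3 to 60 N. Pads are 19 mm wide; open, the fingers measure 117 mm over their backs; the gripper's body (75 mm by 190 mm) begins 51 mm behind the grasp point.
Start: joints at [67.328, 26.849, -2.785, 87.806, 1.381, 65.374, -4.715], TCP at [0.242, -0.63, 0.223] pointing down, gripper open.
Joint ranges: [-148.3, 148.3], [-19.14, 114.17], [-79.39, 73.82], [5.75, 140.21], [-59.74, 239.74], [12.07, 113.84], [-152.46, 152.46]. Speed limits (degrees/s): [147.25, 147.25, 180, 180, 180, 180, 180].

### API

Orientations are given as a 3x3 rotation matrix whose columns are the frame's x, y, z axes.
In Python, from station import r, vision gives the robot as it stands.
- The arm moves only by the shell command python3 -m creep 'ROWS'. ROWS is JSON, a list of rows, each a list of 3 entries, a list of its own where there are three numbers: the finger opening in mm, from 0 to 87, then the shift along the world's x, y, z in mm, then the turn, a rotation vector about the world's x, y, z in degrees. In form: [[grip, [x, y, z], [wx, wy, wz]], ...]. A call has 1 to 8 rows; each row is the pose to reach, as a shift and turn from the pose commanded when the call began; what a row does not reach only later rows make up. A row lasts 1/12 s, in which the tool goes at most 41.7 mm and 7.16 degrees, less where a joint would pass 70% of its speed; a pose out of reach is approached as far as the arm can. A call with a gripper value outside its range is refused whole. The fingers move at their own pace and stop on an object; the grip force is fixed at half the most. Time passes only in rows, so rows that repeat a pose let the fingers close. It gives the time, the measured TCP pose, the force and the opening at its end, in the units of the state.
- r.state(): the state, without advancing time (a new reading comes with each control period).
- vision.read_camera(name): name is "side" or "top" or "wrist"; returns (picture, depth): 420x560x3 uint8, red, green, blue; 420x560 float32, m along the optical axis (not along the pixel's ray), 0 where there is no reading.
- vision.camera_params(name): a dict with "fx", "fy", "cx", "cy" (pixels), "cam_to_world" (4x4, takes a point from camera to world coordinates). Camera axes: x right, y down, z forward; pixel columns grow to the right and rows downward; lengths in m; the calibration is good to about 2 mm. A picture is of the moment at which its call begins: read the wrist's pose just before it. camera_params takes no time and is no camera call; for the wrist camera it gives the pose at the moment of the call.
- r.close_job(): hands the job in, once; it reports no verdict.
The state is a dict: "time": time; "joint_positions": joint angles; "qvel": joint speeds; "tau": joint torques, N m; "tcp_pos": TCP position; "ee_rot": TCP orientation; "ft_force": force on the tool from outside, world axes, zero at the start; "wrist_torque": the same for the moment, N m; "gripper_width": finger opening in m.
Only numpy, scipy, OpenCV 4.12 (cv2) and the standard library are available. Lean on these libraries where they do the work, as an engineer would, in place of code of your own. Each camera call takes 0.05 s, during which the arm holds its last target.

## Working session

There is one attempt and no reset: what is moved stays moved. The work goes in short steps, Python scripts to look and compute and a shell command to move; the robot and the scene stay as the last step left them, time stands still between calls to the robot, and variables do not carry over. Pictures are saved under pics/ and viewed, and the job is handed in when it is done.

```bash
ls; mkdir -p pics; python3 - <<'E'
from station import r, vision
import cv2,numpy as np
s=r.state()
print({k:np.round(v,3).tolist() for k,v in s.items()}, r.tcp_to_grasp)
for n in ["side","top"]:
    p,d=vision.read_camera(n); cv2.imwrite(f"pics/{n}0.png",p[:,:,::-1]); np.savez(f"{n}0.npz",p=p,d=d)
    c=vision.camera_params(n); print(n,c["fx"],c["cx"],c["cy"],np.round(c["cam_to_world"],3).tolist())
E
```

```text
pics
{'time': 0.0, 'joint_positions': [67.329, 26.897, -2.784, 87.874, 1.381, 65.376, -4.714], 'qvel': [0.059, -0.018, -0.005, -0.109, 0.074, 0.035, 0.05], 'tau': [0.001, -50.798, -0.08, -23.616, -0.061, 0.038, 0.0], 'tcp_pos': [0.242, -0.63, 0.221], 'ee_rot': [[0.933, 0.359, -0.001], [0.359, -0.933, 0.002], [-0.0, -0.002, -1.0]], 'ft_force': [0.139, -0.373, 1.127], 'wrist_torque': [0.015, -0.032, -0.033], 'gripper_width': 0.087} 0.0187
side 510.9206577315212 282.2285206646311 214.5165647628152 [[0.699, -0.615, 0.365, 0.229], [-0.715, -0.602, 0.356, -0.333], [0.001, -0.51, -0.86, 0.877], [0.0, 0.0, 0.0, 1.0]]
top 525.5345316259425 288.9589439296547 217.149900856681 [[0.112, -0.971, 0.212, 0.329], [-0.994, -0.11, 0.021, -0.061], [0.003, -0.213, -0.977, 1.111], [0.0, 0.0, 0.0, 1.0]]
```

View pics/side0.png

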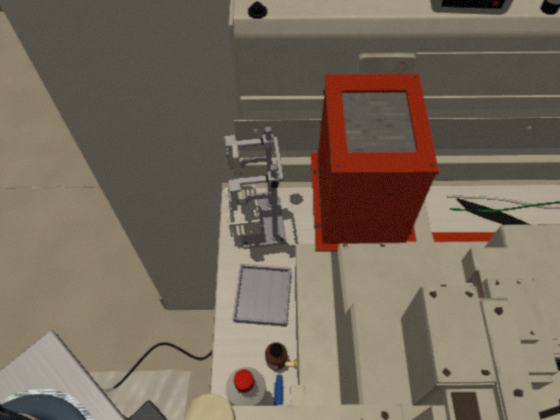

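View pics/top0.png

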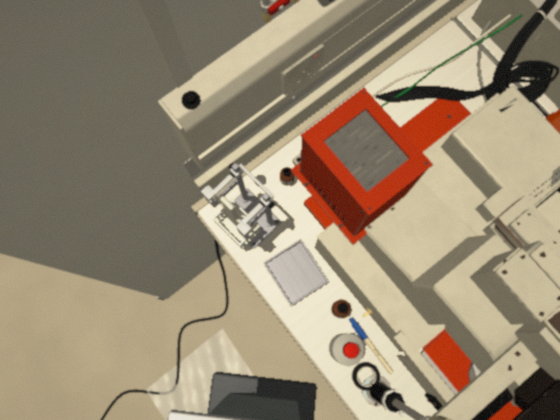

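```bash
cat > h.py <<'E'
import numpy as np,cv2
from station import r,vision
def cloud(d,c):
    v,u=np.mgrid[:d.shape[0],:d.shape[1]]
    P=np.stack([(u-c["cx"])/c["fx"]*d,(v-c["cy"])/c["fy"]*d,d],-1)
    T=np.array(c["cam_to_world"]); W=P@T[:3,:3].T+T[:3,3]; W[d<=0]=np.nan
    return W
def load(n):
    z=np.load(f"{n}.npz"); return z["p"],z["d"]
E
python3 - <<'E'
from h import *
for n,(u0,u1,v0,v1) in {"side":(200,340,110,390),"top":(180,420,140,380)}.items():
    p,d=load(n+"0"); c=vision.camera_params(n); W=cloud(d,c)
    np.save(n+"W.npy",W)
    k=min(800//(u1-u0),600//(v1-v0))
    cv2.imwrite(f"pics/{n}0z.png",cv2.resize(p[v0:v1,u0:u1,::-1],None,fx=k,fy=k,interpolation=cv2.INTER_CUBIC)); print(n,k)
    for u,v in ([(265,295),(245,270),(290,270),(235,320),(287,325),(276,348),(272,185),(235,140)] if n=="side" else [(297,272),(264,262),(300,240),(328,280),(294,305),(342,308),(245,170),(280,215),(288,175)]): print(u,v,W[v,u].round(3))
E
```

```text
side 2
265 295 [ 0.457 -0.067  0.001]
245 270 [ 0.465 -0.006  0.005]
290 270 [ 0.52  -0.069  0.015]
235 320 [ 0.385 -0.065  0.008]
287 325 [ 0.445 -0.134 -0.001]
276 348 [ 0.389 -0.164  0.068]
272 185 [ 0.54  -0.007  0.209]
235 140 [0.561 0.101 0.209]
top 2
297 272 [ 0.454 -0.067  0.002]
264 262 [ 0.468  0.005 -0.004]
300 240 [ 0.521 -0.066  0.013]
328 280 [ 0.445 -0.134 -0.002]
294 305 [ 0.385 -0.068 -0.002]
342 308 [ 0.386 -0.162  0.066]
245 170 [0.602 0.047 0.209]
280 215 [ 0.573 -0.017  0.001]
288 175 [ 0.648 -0.026  0.054]
```

View pics/side0z.png

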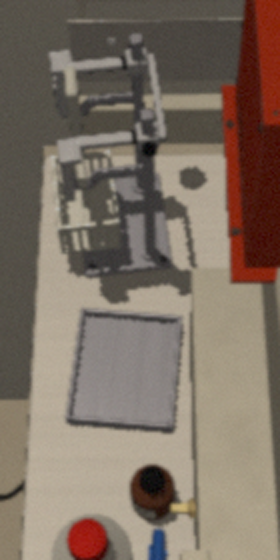

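View pics/top0z.png

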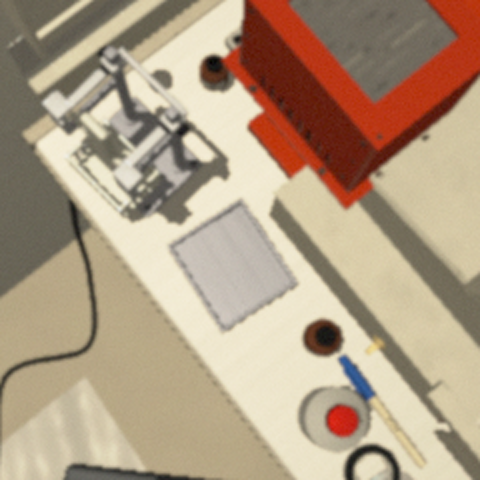

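```bash
python3 - <<'E'
from h import *
def px(n,u,v,z):
    c=vision.camera_params(n);T=np.array(c["cam_to_world"]);dd=T[:3,:3]@[(u-c["cx"])/c["fx"],(v-c["cy"])/c["fy"],1];return (T[:3,3]+dd*(z-T[2,3])/dd[2])[:2]
for n,co,o in [("side",[(80,310),(183,315),(173,430),(68,420)],(200,110)),("top",[(170,247),(241,200),(297,285),(225,330)],(180,140))]:
    q=np.array([px(n,u/2+o[0],v/2+o[1],0.012) for u,v in co]); print(n,q.round(4).tolist(),q.mean(0).round(4)); 
    e=q-np.roll(q,-1,0); print(np.linalg.norm(e,axis=1).round(4),np.degrees(np.arctan2(e[:,1],e[:,0])).round(1))
img=np.zeros((600,800,3),np.uint8)
Wx=[];C=[]
for k,n in enumerate(["side","top"]):
    p,d=load(n+"0");W=np.load(n+"W.npy").reshape(-1,3);p=p.reshape(-1,3)
    m=(W[:,0]>.42)&(W[:,0]<.72)&(W[:,1]>-.08)&(W[:,1]<.2)&(W[:,2]>.02)&(W[:,2]<.3)
    W=W[m]
    im=np.full((600,400,3),0,np.uint8)
    for w in W[np.argsort(W[:,2])]:
        u=int((.2-w[1])/.28*400);v=int((.72-w[0])/.3*430)
        col=cv2.applyColorMap(np.uint8([[min(255,w[2]/.26*255)]]),cv2.COLORMAP_JET)[0,0].tolist()
        cv2.circle(im,(u,v),2,col,-1)
    img[:,400*k:400*k+400]=im
cv2.imwrite("pics/map.png",img)
E
```

```text
side [[0.4632, 0.005], [0.5265, -0.067], [0.4411, -0.1368], [0.3833, -0.0647]] [ 0.4535 -0.0659]
[0.0958 0.1103 0.0925 0.1061] [ 131.3   39.3  -51.3 -138.9]
top [[0.4631, 0.0017], [0.5212, -0.067], [0.4385, -0.1347], [0.384, -0.0652]] [ 0.4517 -0.0663]
[0.09   0.1069 0.0882 0.1036] [ 130.2   39.3  -51.9 -139.8]
```

View pics/map.png

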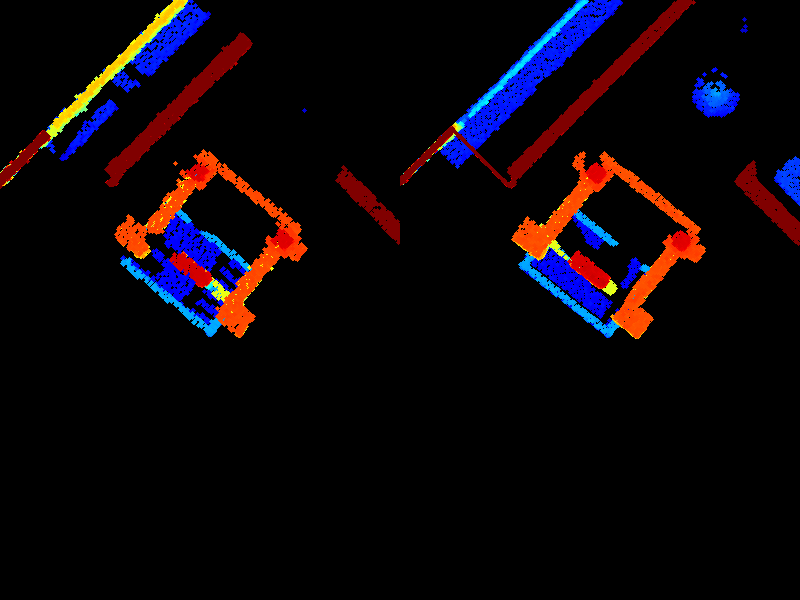

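```bash
python3 - <<'E'
from h import *
img=np.zeros((560,800,3),np.uint8)
H=np.full((140,180),-1.)
for k,n in enumerate(["side","top"]):
    W=np.load(n+"W.npy").reshape(-1,3);W=W[np.isfinite(W[:,0])]
    for w in W[np.argsort(W[:,2])]:
        i=int((1.0-w[0])/.01);j=int((.6-w[1])/.01)
        if 0<=i<140 and 0<=j<180: H[i,j]=max(H[i,j],w[2])
im=cv2.applyColorMap(np.uint8(np.clip(H/.5*255,0,255)),cv2.COLORMAP_JET); im[H<0]=0
cv2.imwrite("pics/hm.png",cv2.resize(im,None,fx=4,fy=4,interpolation=cv2.INTER_NEAREST))
np.save("H.npy",H)
# print coarse 40mm
for i in range(0,100,4): print(round(1-.01*i-.02,2),[int(100*H[i:i+4,j:j+4].max()) for j in range(20,150,4)])
print([round(.6-.01*j-.02,2) for j in range(20,150,4)])
# precise
S=[];
for n in ["side","top"]:
    W=np.load(n+"W.npy").reshape(-1,3)
    m=(W[:,0]>.48)&(W[:,0]<.63)&(W[:,1]>-.03)&(W[:,1]<.13)
    V=W[m]; S.append(V)
    print(n,np.histogram(V[:,2],bins=np.arange(.0,.27,.005)))
np.save("S0.npy",S[0]);np.save("S1.npy",S[1])
E
```

```text
0.98 [-100, -100, -100, -100, -100, -100, -100, -100, -100, -100, -100, -100, -100, -100, 17, 17, 26, 0, 0, 11, 14, 25, 25, 18, -100, -100, -100, -100, -100, -100, -100, -100, -100]
0.94 [-100, -100, -100, -100, -100, -100, -100, -100, -100, -100, -100, -100, -100, 41, 42, 39, 27, 5, 8, 10, 22, 24, 20, 16, 11, -100, -100, -100, -100, -100, -100, -100, -100]
0.9 [-100, -100, -100, -100, -100, -100, -100, -100, -100, -100, -100, -100, 17, 41, 43, 39, 2, 5, 6, 0, 21, 21, 16, 15, 8, 3, -100, -100, -100, -100, -100, -100, -100]
0.86 [-100, -100, -100, -100, -100, -100, -100, -100, -100, -100, -100, 17, 43, 43, 39, 2, 3, 5, 8, 12, 19, 16, 14, 12, 0, -100, -100, -100, -100, -100, -100, -100, -100]
0.82 [-100, -100, -100, -100, -100, -100, -100, -100, -100, -100, 42, 43, 43, 39, 0, 1, 5, 5, 5, 17, 17, -100, -100, 15, -100, -100, -100, -100, -100, -100, -100, -100, -100]
0.78 [-100, -100, -100, -100, -100, -100, -100, -100, -100, 47, 48, 41, 39, -100, 0, 5, 5, 5, 17, 25, 25, 25, 16, 16, -100, -100, -100, -100, -100, -100, -100, -100, -100]
0.74 [-100, -100, -100, -100, -100, -100, -100, -100,
[... 4205 characters left out ...]
12,   9,  74, 308,  56,  25,  33,  22,  22,  23,
        24, 117, 132,  10,   8,  14,  11,   9,  10,  17,   9,   5,  19,
        10,   7,  10,  15,  51, 171, 137,  22,  24,  17,  26,  40,  10,
        14,  85, 648, 176,  30,  22,  21,  64, 125,  32,  33,  36,  35,
        95]), array([0.   , 0.005, 0.01 , 0.015, 0.02 , 0.025, 0.03 , 0.035, 0.04 ,
       0.045, 0.05 , 0.055, 0.06 , 0.065, 0.07 , 0.075, 0.08 , 0.085,
       0.09 , 0.095, 0.1  , 0.105, 0.11 , 0.115, 0.12 , 0.125, 0.13 ,
       0.135, 0.14 , 0.145, 0.15 , 0.155, 0.16 , 0.165, 0.17 , 0.175,
       0.18 , 0.185, 0.19 , 0.195, 0.2  , 0.205, 0.21 , 0.215, 0.22 ,
       0.225, 0.23 , 0.235, 0.24 , 0.245, 0.25 , 0.255, 0.26 , 0.265]))
```

View pics/hm.png

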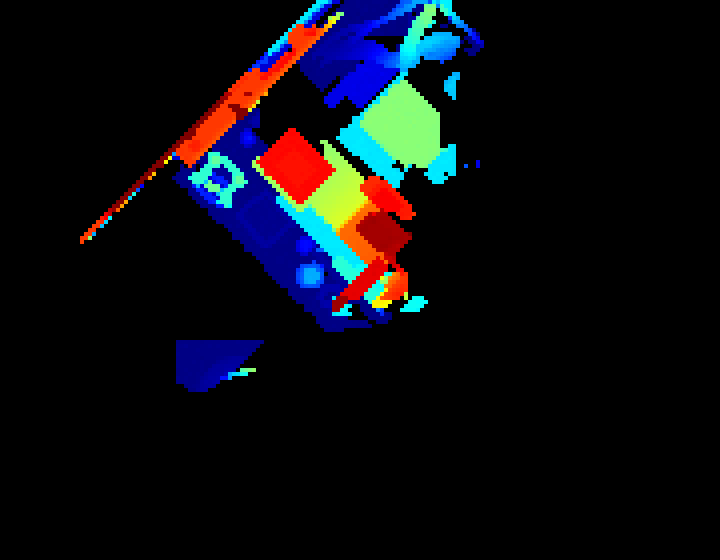

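```bash
python3 - <<'E'
from h import *
from scipy.ndimage import label
p,d=vision.read_camera("wrist"); cv2.imwrite("pics/w0.png",p[:,:,::-1]); W=cloud(d,vision.camera_params("wrist"))
print(np.array(vision.camera_params("wrist")["cam_to_world"]).round(3)[:3,3])
for v in range(20,420,60): print([tuple(W[v,u].round(2)) for u in range(20,560,130)])
for k in (0,1):
    V=np.load(f"S{k}.npy")
    for nm,lo,hi in [("z>.225",.225,.245),("keeper .2-.218",.2,.218),("rim",.068,.08),("bar",.145,.162)]:
        Q=V[(V[:,2]>lo)&(V[:,2]<hi)]
        g=np.zeros((200,200),int); i=((Q[:,:2]-[.46,-.05])*1000).astype(int); ok=((i>=0)&(i<200)).all(1);Q=Q[ok];i=i[ok]
        g[i[:,0],i[:,1]]=1; L,n=label(cv2.dilate(g.astype(np.uint8),np.ones((5,5))))
        for j in range(1,n+1):
            s=Q[L[i[:,0],i[:,1]]==j]
            if len(s)>15:
                rc=cv2.minAreaRect((s[:,:2]*1000).astype(np.float32)); print(k,nm,len(s),"mean",s.mean(0).round(4),"rect",[np.round(x,1) for x in rc])
E
```

```text
[ 0.317 -0.602  0.384]
[(np.float64(0.31), np.float64(-0.45), np.float64(0.2)), (np.float64(0.34), np.float64(-0.52), np.float64(0.2)), (np.float64(0.37), np.float64(-0.58), np.float64(0.18)), (np.float64(0.45), np.float64(-0.69), np.float64(0.05)), (np.float64(0.52), np.float64(-0.83), np.float64(-0.0))]
[(np.float64(0.28), np.float64(-0.45), np.float64(0.2)), (np.float64(0.31), np.float64(-0.53), np.float64(0.21)), (np.float64(0.35), np.float64(-0.59), np.float64(0.05)), (np.float64(0.41), np.float64(-0.73), np.float64(0.0)), (np.float64(0.47), np.float64(-0.87), np.float64(-0.0))]
[(np.float64(0.25), np.float64(-0.45), np.float64(0.19)), (np.float64(0.28), np.float64(-0.53), np.float64(0.2)), (np.float64(0.29), np.float64(-0.61), np.float64(-0.0)), (np.float64(0.35), np.float64(-0.76), np.float64(-0.0)), (np.float64(0.57), np.float64(-1.44), np.float64(-0.65))]
[(np.float64(0.21), np.float64(-0.47), np.float64(0.2)), (np.float64(0.21), np.float64(-0.51), np.float64(0.11)), (np.float64(0.22), np.float64(-0.64), np.float64(-0.0)), (np.float64(0.21), np.float64(-1.23), np.float64(-0.
[... 2828 characters left out ...]
] rect [array([527. ,  68.3]), array([27.2,  7.4]), np.float64(69.3)]
1 rim 157 mean [0.5215 0.0845 0.0746] rect [array([521.2,  76.5]), array([81.2, 28.5]), np.float64(50.5)]
1 rim 41 mean [0.5212 0.029  0.0747] rect [array([519.5,  29.7]), array([10.8, 28.1]), np.float64(68.3)]
1 rim 48 mean [0.5633 0.0667 0.0754] rect [array([562.8,  65.6]), array([43.3,  5.5]), np.float64(55.4)]
1 bar 117 mean [0.5306 0.0189 0.1582] rect [array([532.9,  17.9]), array([ 9.2, 50.1]), np.float64(50.5)]
1 bar 23 mean [0.5201 0.0541 0.1559] rect [array([520. ,  53.4]), array([8.8, 6.7]), np.float64(51.7)]
1 bar 175 mean [0.57   0.0837 0.1572] rect [array([571.3,  83.8]), array([25.7, 73.4]), np.float64(64.5)]
```

View pics/w0.png

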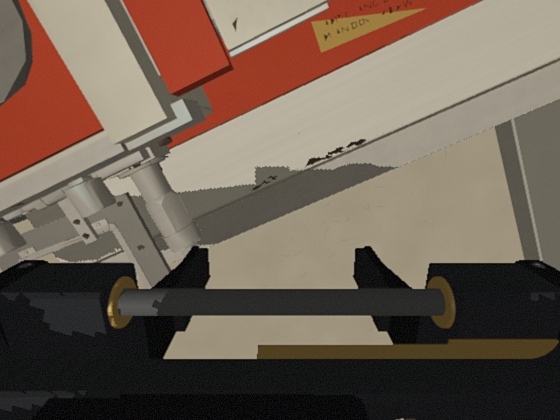

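```bash
python3 -m creep '[[40,[0,0,40],[0,0,0]],[40,[0,0,80],[0,0,0]],[40,[0,0,120],[0,0,0]],[40,[0,0,160],[0,0,0]],[40,[0,0,200],[0,0,0]],[40,[0,0,240],[0,0,0]],[40,[0,0,280],[0,0,0]],[40,[0,0,320],[0,0,0]]]'; python3 - <<'E'
from h import *
s=r.state();print(np.round(s["joint_positions"],1),s["tcp_pos"])
# tray fit
for n in ["side","top"]:
    p,d=load(n+"0"); W=np.load(n+"W.npy")
    hsv=cv2.cvtColor(p,cv2.COLOR_RGB2HSV)
    m=((W[...,0]>.36)&(W[...,0]<.55)&(W[...,1]>-.16)&(W[...,1]<.03)&(p.max(2)<185)&(W[...,2]<.03)&(W[...,2]>-.01)).astype(np.uint8)
    m=cv2.morphologyEx(m,cv2.MORPH_OPEN,np.ones((7,7)))
    nn,L,st,_=cv2.connectedComponentsWithStats(m); j=1+np.argmax(st[1:,4]); Q=W[L==j]; 
    print(n,len(Q),cv2.minAreaRect((Q[:,:2]*1000).astype(np.float32)),st[j])
E
```

```text
time: 0.82
tcp_pos: [0.2418, -0.6295, 0.5445]
ee_rot: [[0.934, 0.359, -0.0], [0.359, -0.934, 0.0], [-0.0, -0.0, -1.0]]
ft_force: [0.6, -1.6, 0.1]
gripper_width: 0.0437
[ 66.2  23.4  -1.4  52.5   0.6 104.1  -4. ] [ 0.24177278 -0.62947846  0.54453873]
side 6434 ((453.82696533203125, -54.13409423828125), (242.88180541992188, 131.51385498046875), 44.962642669677734) [ 224  232   72  127 6434]
top 425 ((524.3880615234375, 4.070093154907227), (44.081485748291016, 64.54322052001953), 70.51609802246094) [255 226  27  25 425]
```

```bash
python3 -m creep '[[40,[5,30,10],[0,0,5]],[40,[10,60,20],[0,0,12]],[40,[20,90,30],[0,0,19]],[40,[30,120,40],[0,0,26]],[40,[40,150,50],[0,0,33]],[40,[50,170,50],[0,0,40]],[40,[55,180,50],[0,0,47]],[40,[55,180,50],[0,0,47]]]'; python3 - <<'E'
from h import *
s=r.state();print(np.round(s["joint_positions"],1),s["tcp_pos"])
p,d=vision.read_camera("top"); cv2.imwrite("pics/t1.png",p[:,:,::-1])
E
```

```text
time: 1.48
tcp_pos: [0.2988, -0.4472, 0.5937]
ee_rot: [[0.368, 0.93, 0.002], [0.93, -0.368, -0.001], [-0.0, 0.002, -1.0]]
ft_force: [-0.1, 0.3, -0.6]
gripper_width: 0.0401
[ 61.4   9.5 -12.3  65.2   2.  105.4  28.3] [ 0.29880754 -0.44716761  0.59373935]
```

View pics/t1.png

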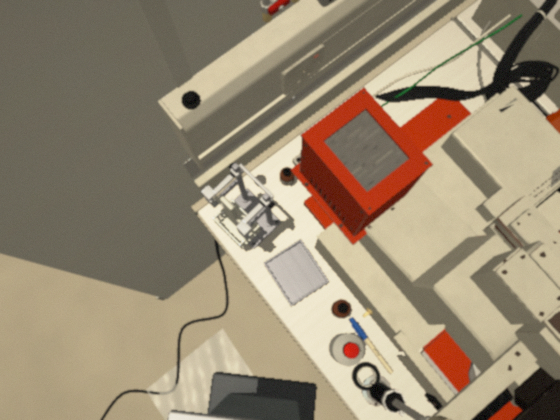

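```bash
python3 -m creep '[[40,[15,25,0],[0,0,7]],[40,[30,55,0],[0,0,14]],[40,[45,90,0],[0,0,21]],[40,[60,125,0],[0,0,28]],[40,[75,160,0],[0,0,35]],[40,[90,195,0],[0,0,42]],[40,[100,230,0],[0,0,49]],[40,[110,265,0],[0,0,56]]]'; python3 -c "
from h import *
s=r.state();print(np.round(s['joint_positions'],1))"
```

```text
time: 2.2
tcp_pos: [0.4073, -0.1852, 0.5919]
ee_rot: [[-0.559, 0.829, -0.001], [0.829, 0.559, 0.001], [0.001, -0.0, -1.0]]
ft_force: [0.8, -0.7, 0.9]
gripper_width: 0.0399
[ 47.2   0.7 -28.3  75.1   0.3 104.3  53.1]
```

```bash
python3 -m creep '[[40,[10,35,0],[0,0,7]],[40,[20,70,0],[0,0,14]],[40,[30,105,0],[0,0,21]],[40,[40,140,0],[0,0,28]],[40,[50,170,0],[0,0,35]],[40,[60,200,0],[0,0,42]],[40,[70,225,0],[0,0,49]],[40,[80,240,0],[0,0,56]]]'; python3 -c "
from h import *
s=r.state();print(np.round(s['joint_positions'],1))"
```

```text
time: 2.87
tcp_pos: [0.4877, 0.0565, 0.5922]
ee_rot: [[-1.0, -0.004, -0.001], [-0.004, 1.0, 0.001], [0.001, 0.001, -1.0]]
ft_force: [-0.5, -0.0, -0.1]
gripper_width: 0.04
[ 28.    7.4 -46.2  69.7   5.5 105.1  73.7]
```

```bash
python3 -m creep '[[40,[10,2,0],[0,0,7]],[40,[20,4,-10],[0,0,14]],[40,[30,6,-30],[0,0,21]],[40,[40,8,-60],[0,0,28]],[40,[44,10,-90],[0,0,35]],[40,[44,10,-120],[0,0,42]],[40,[44,10,-150],[0,0,49]],[40,[44,10,-160],[0,0,51.5]]]'; python3 - <<'E'
from h import *
s=r.state();print(np.round(s['joint_positions'],1))
for n in ("wrist","top"):
  p,d=vision.read_camera(n); cv2.imwrite(f"pics/{n}2.png",p[:,:,::-1]); np.savez(n+"2.npz",p=p,d=d)
E
```

```text
time: 3.53
tcp_pos: [0.5302, 0.062, 0.4272]
ee_rot: [[-0.623, -0.782, -0.008], [-0.782, 0.623, -0.001], [0.006, 0.006, -1.0]]
ft_force: [-0.3, -0.4, -0.0]
gripper_width: 0.0399
[ 32.3  13.2 -53.3  86.1  10.4  86.5 120.5]
```

View pics/wrist2.png

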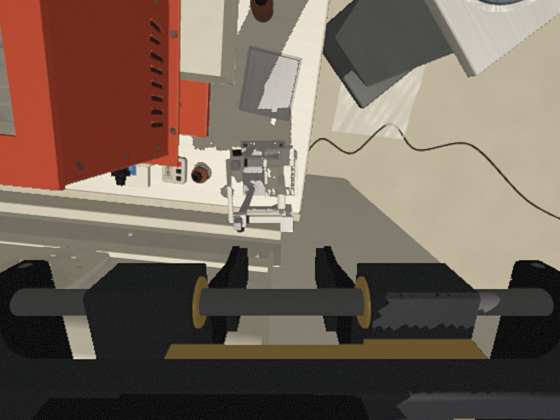

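View pics/top2.png

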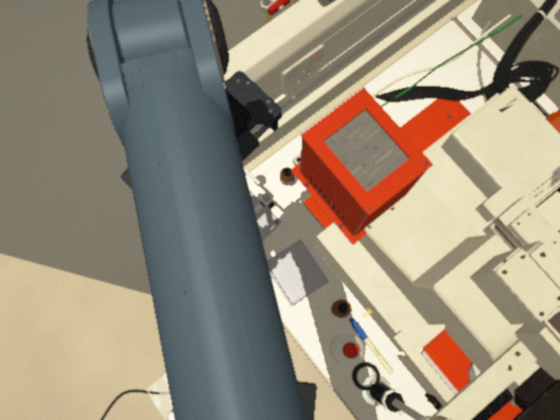

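```bash
python3 - <<'E'
from h import *
p,d=load("wrist2"); c=vision.camera_params("wrist"); print(np.array(c["cam_to_world"]).round(3).tolist()); W=cloud(d,c); np.save("w2W.npy",W)
V=W.reshape(-1,3);V=V[(V[:,0]>.36)&(V[:,0]<.65)&(V[:,1]>-.15)&(V[:,1]<.15)&(V[:,2]>-.02)&(V[:,2]<.28)]
im=np.zeros((600,600,3),np.uint8)
for w in V[np.argsort(V[:,2])]:
    u=int((.15-w[1])*2000);v=int((.65-w[0])*2000)
    cv2.circle(im,(u,v),1,cv2.applyColorMap(np.uint8([[np.clip(w[2]/.26*255,0,255)]]),cv2.COLORMAP_JET)[0,0].tolist(),-1)
z=cv2.resize(p[20:240,150:350,::-1],(545,600),interpolation=cv2.INTER_CUBIC)
cv2.imwrite("pics/m2.png",im);cv2.imwrite("pics/w2z.png",z)
E
```

```text
[[-0.779, 0.601, 0.179, 0.479], [0.627, 0.745, 0.23, -0.003], [0.005, 0.291, -0.957, 0.592], [0.0, 0.0, 0.0, 1.0]]
```

View pics/m2.png

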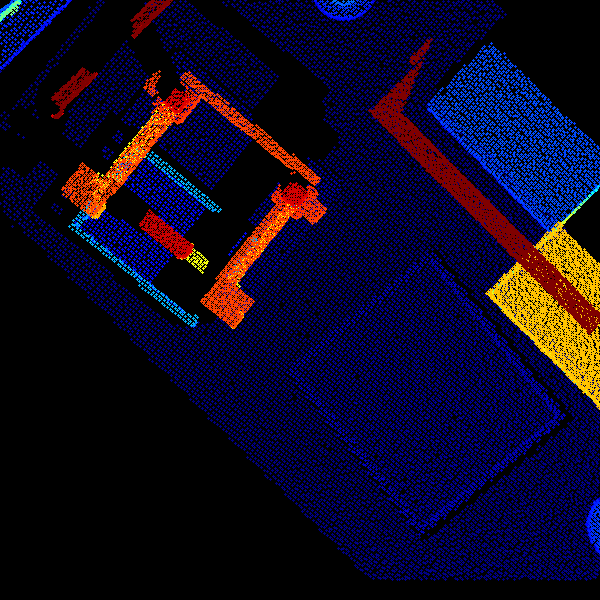

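View pics/w2z.png

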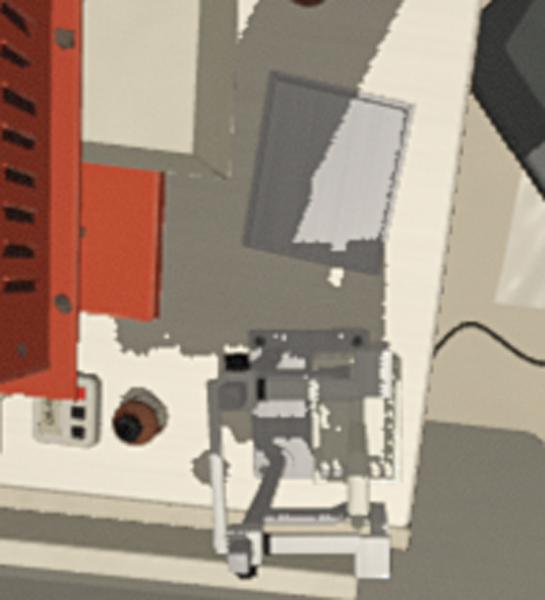

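```bash
python3 -m creep '[[40,[1,2,-30],[0,0,0]],[40,[1,2,-60],[0,0,0]],[40,[1,2,-90],[0,0,0]],[40,[1,2,-115],[0,0,0]],[40,[1,2,-133],[0,0,0]],[40,[1,2,-143],[0,0,0]],[40,[1,2,-143],[0,0,0]],[40,[1,2,-143],[0,0,0]]]'; python3 - <<'E'
from h import *
s=r.state();print(np.round(s['joint_positions'],1))
for n in ("wrist","side"):
  p,d=vision.read_camera(n); cv2.imwrite(f"pics/{n}3.png",p[:,:,::-1]); np.savez(n+"3.npz",p=p,d=d)
E
```

```text
time: 4.3
tcp_pos: [0.5331, 0.0667, 0.2905]
ee_rot: [[-0.624, -0.781, 0.001], [-0.781, 0.624, 0.001], [-0.001, -0.001, -1.0]]
ft_force: [-0.4, 0.2, -0.3]
gripper_width: 0.04
[ 30.5  17.5 -52.2  99.3  14.6  70.2 116. ]
```

View pics/wrist3.png

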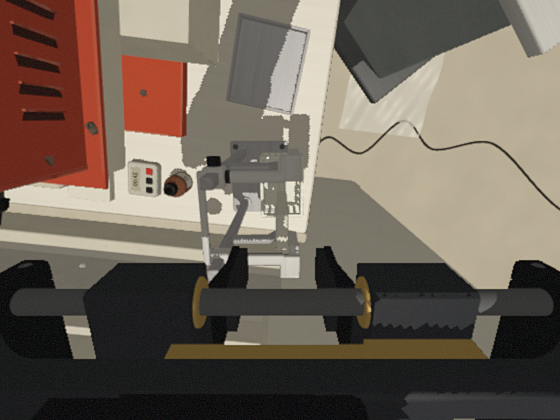

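View pics/side3.png

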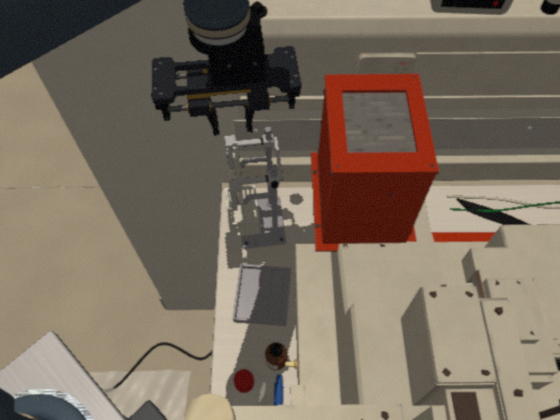

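```bash
python3 -m creep '[[40,[-1,0,-25],[0,0,0]],[40,[-1,0,-45],[0,0,0]],[40,[-1,0,-65],[0,0,0]],[40,[-1,0,-80],[0,0,0]],[40,[-1,0,-92],[0,0,0]],[40,[-1,0,-99],[0,0,0]],[40,[-1,0,-99],[0,0,0]],[40,[-1,0,-99],[0,0,0]]]'; python3 - <<'E'
from h import *
for n in ("wrist","side"):
  p,d=vision.read_camera(n); cv2.imwrite(f"pics/{n}4.png",p[:,:,::-1]); np.savez(n+"4.npz",p=p,d=d)
E
```

```text
time: 5.07
tcp_pos: [0.5317, 0.0671, 0.1913]
ee_rot: [[-0.622, -0.783, 0.001], [-0.783, 0.622, 0.0], [-0.001, -0.001, -1.0]]
ft_force: [-0.1, -0.2, 0.5]
gripper_width: 0.0401
```

View pics/side4.png

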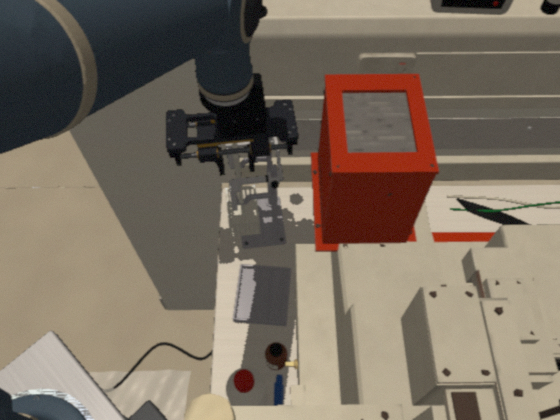

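View pics/wrist4.png

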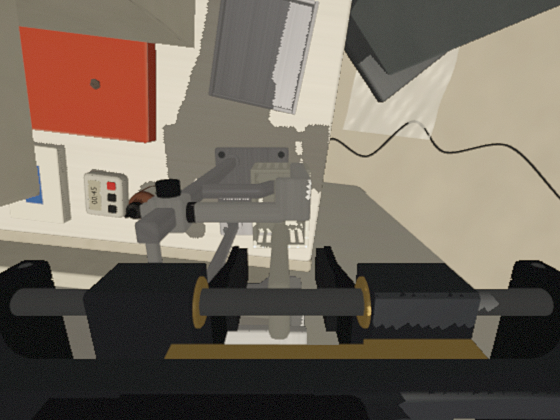

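```bash
python3 -m creep '[[20,[0,0,0],[0,0,0]],[14,[0,0,0],[0,0,0]],[10,[0,0,0],[0,0,0]],[0,[0,0,0],[0,0,0]],[0,[0,0,0],[0,0,0]],[0,[0,0,0],[0,0,0]],[0,[0,0,0],[0,0,0]],[0,[0,0,0],[0,0,0]]]'; python3 -c "
from h import *
s=r.state();print(s['wrist_torque'])"
```

```text
time: 5.83
tcp_pos: [0.5317, 0.0664, 0.1907]
ee_rot: [[-0.623, -0.783, 0.001], [-0.783, 0.623, -0.0], [-0.0, -0.001, -1.0]]
ft_force: [2.0, -2.0, -0.4]
gripper_width: 0.0096
[-0.20549943 -0.50408907 -0.06196387]
```

```bash
python3 -m creep '[[0,[0.4,-0.3,1],[0,0,0]],[0,[0.4,-0.3,2],[0,0,0]],[0,[0.4,-0.3,3],[0,0,0]],[0,[0.4,-0.3,4],[0,0,0]],[0,[0.4,-0.3,4],[0,0,0]],[0,[0.4,-0.3,4],[0,0,0]]]'; python3 -c "
from h import *
s=r.state();print(s['wrist_torque'])"
```

```text
time: 6.33
tcp_pos: [0.5315, 0.0663, 0.1946]
ee_rot: [[-0.622, -0.783, -0.0], [-0.783, 0.622, -0.001], [0.001, -0.0, -1.0]]
ft_force: [0.5, -3.0, -2.0]
gripper_width: 0.0099
[-0.40892215 -0.46048535  0.02454412]
```

```bash
python3 -m creep '[[0,[0,0,2],[0,0,0]],[0,[0,0,4],[0,0,0]],[0,[0,0,6],[0,0,0]],[0,[0,0,8],[0,0,0]],[0,[0,0,10],[0,0,0]],[0,[0,0,12],[0,0,0]],[0,[0,0,12],[0,0,0]],[0,[0,0,12],[0,0,0]]]'; python3 -c "
from h import *
s=r.state();print(s['wrist_torque'])"
```

```text
time: 7.0
tcp_pos: [0.5315, 0.0667, 0.2067]
ee_rot: [[-0.622, -0.783, -0.0], [-0.783, 0.622, 0.0], [-0.0, 0.0, -1.0]]
ft_force: [-0.1, 0.1, -2.2]
gripper_width: 0.0096
[ 0.147891   -0.06394258 -0.0404382 ]
```

```bash
cat > chk.py <<'E'
import sys
from station import r
f=r.state()["ft_force"]; z=r.state()["tcp_pos"]
print("CHK",[round(float(x),2) for x in f],[round(float(x)*1000,1) for x in z])
sys.exit(0 if abs(f[2]+2.1)<2.2 and abs(f[0])<3.5 and abs(f[1])<3.5 else 1)
E
python3 -m creep '[[0,[0,0,2],[0,0,0]],[0,[0,0,4],[0,0,0]],[0,[0,0,6],[0,0,0]],[0,[0,0,8],[0,0,0]],[0,[0,0,8],[0,0,0]],[0,[0,0,8],[0,0,0]]]' >/dev/null; python3 chk.py &&
python3 -m creep '[[0,[0,0,0.5],[0,0,0]],[0,[0,0,1],[0,0,0]],[0,[0,0,1],[0,0,0]]]' >/dev/null; python3 chk.py &&
python3 -m creep '[[0,[0,0,0.5],[0,0,0]],[0,[0,0,1],[0,0,0]],[0,[0,0,1],[0,0,0]]]' >/dev/null && python3 chk.py &&
python3 -m creep '[[0,[0,0,0.5],[0,0,0]],[0,[0,0,1],[0,0,0]],[0,[0,0,1],[0,0,0]]]' >/dev/null && python3 chk.py &&
python3 -m creep '[[0,[0,0,0.5],[0,0,0]],[0,[0,0,1],[0,0,0]],[0,[0,0,1],[0,0,0]]]' >/dev/null && python3 chk.py &&
python3 -m creep '[[0,[0,0,0.5],[0,0,0]],[0,[0,0,1],[0,0,0]],[0,[0,0,1],[0,0,0]]]' >/dev/null && python3 chk.py &&
python3 -m creep '[[0,[0,0,0.5],[0,0,0]],[0,[0,0,1],[0,0,0]],[0,[0,0,1],[0,0,0]]]' >/dev/null && python3 chk.py
```

```text
CHK [0.88, -0.21, -3.32] [531.6, 66.6, 214.7]
CHK [-0.19, -0.26, -1.0] [531.5, 66.6, 215.6]
CHK [-0.1, 0.09, -2.88] [531.6, 66.6, 216.6]
CHK [-0.06, 0.07, -1.45] [531.6, 66.6, 217.7]
CHK [0.07, -0.09, -2.48] [531.6, 66.6, 218.7]
CHK [0.08, -0.26, -1.81] [531.6, 66.6, 219.7]
CHK [-0.64, -0.18, -1.5] [531.6, 66.6, 220.7]
```

```bash

python3 -m creep '[[0,[0,0,0.5],[0,0,0]],[0,[0,0,1],[0,0,0]],[0,[0,0,1],[0,0,0]]]' >/dev/null && python3 chk.py &&
python3 -m creep '[[0,[0,0,0.5],[0,0,0]],[0,[0,0,1],[0,0,0]],[0,[0,0,1],[0,0,0]]]' >/dev/null && python3 chk.py &&
python3 -m creep '[[0,[0,0,0.5],[0,0,0]],[0,[0,0,1],[0,0,0]],[0,[0,0,1],[0,0,0]]]' >/dev/null && python3 chk.py &&
python3 -m creep '[[0,[0,0,0.5],[0,0,0]],[0,[0,0,1],[0,0,0]],[0,[0,0,1],[0,0,0]]]' >/dev/null && python3 chk.py &&
python3 -m creep '[[0,[0,0,0.5],[0,0,0]],[0,[0,0,1],[0,0,0]],[0,[0,0,1],[0,0,0]]]' >/dev/null && python3 chk.py &&
python3 -m creep '[[0,[0,0,0.5],[0,0,0]],[0,[0,0,1],[0,0,0]],[0,[0,0,1],[0,0,0]]]' >/dev/null && python3 chk.py &&
python3 -m creep '[[0,[0,0,0.5],[0,0,0]],[0,[0,0,1],[0,0,0]],[0,[0,0,1],[0,0,0]]]' >/dev/null && python3 chk.py &&
python3 -m creep '[[0,[0,0,0.5],[0,0,0]],[0,[0,0,1],[0,0,0]],[0,[0,0,1],[0,0,0]]]' >/dev/null && python3 chk.py &&
python3 -m creep '[[0,[0,0,0.5],[0,0,0]],[0,[0,0,1],[0,0,0]],[0,[0,0,1],[0,0,0]]]' >/dev/null && python3 chk.py &&
python3 -m creep '[[0,[0,0,0.5],[0,0,0]],[0,[0,0,1],[0,0,0]],[0,[0,0,1],[0,0,0]]]' >/dev/null && python3 chk.py
```

```text
CHK [-0.18, -1.15, -2.38] [531.6, 66.6, 221.7]
CHK [0.43, 0.04, -1.77] [531.6, 66.6, 222.7]
CHK [0.92, 0.28, -1.92] [531.6, 66.6, 223.7]
CHK [0.42, 0.01, -1.93] [531.6, 66.6, 224.7]
CHK [0.38, -0.5, -1.27] [531.6, 66.6, 225.7]
CHK [1.99, 0.96, -1.25] [531.6, 66.6, 226.7]
CHK [0.11, -0.18, -2.22] [531.6, 66.6, 227.7]
CHK [0.4, -0.41, -2.92] [531.6, 66.7, 228.7]
CHK [-0.03, 0.61, -1.31] [531.6, 66.6, 229.7]
CHK [-0.14, -0.14, -1.83] [531.6, 66.7, 230.7]
```

Rise is now 40 mm with no contact; continuing.

```bash

python3 -m creep '[[0,[0,0,0.5],[0,0,0]],[0,[0,0,1],[0,0,0]],[0,[0,0,1],[0,0,0]]]' >/dev/null && python3 chk.py &&
python3 -m creep '[[0,[0,0,0.5],[0,0,0]],[0,[0,0,1],[0,0,0]],[0,[0,0,1],[0,0,0]]]' >/dev/null && python3 chk.py &&
python3 -m creep '[[0,[0,0,0.5],[0,0,0]],[0,[0,0,1],[0,0,0]],[0,[0,0,1],[0,0,0]]]' >/dev/null && python3 chk.py &&
python3 -m creep '[[0,[0,0,0.5],[0,0,0]],[0,[0,0,1],[0,0,0]],[0,[0,0,1],[0,0,0]]]' >/dev/null && python3 chk.py &&
python3 -m creep '[[0,[0,0,0.5],[0,0,0]],[0,[0,0,1],[0,0,0]],[0,[0,0,1],[0,0,0]]]' >/dev/null && python3 chk.py &&
python3 -m creep '[[0,[0,0,0.5],[0,0,0]],[0,[0,0,1],[0,0,0]],[0,[0,0,1],[0,0,0]]]' >/dev/null && python3 chk.py &&
python3 -m creep '[[0,[0,0,0.5],[0,0,0]],[0,[0,0,1],[0,0,0]],[0,[0,0,1],[0,0,0]]]' >/dev/null && python3 chk.py &&
python3 -m creep '[[0,[0,0,0.5],[0,0,0]],[0,[0,0,1],[0,0,0]],[0,[0,0,1],[0,0,0]]]' >/dev/null && python3 chk.py
```

```text
CHK [-0.74, -0.66, -2.02] [531.6, 66.6, 231.7]
CHK [-0.19, -0.5, -1.03] [531.6, 66.6, 232.7]
CHK [0.49, -0.29, -1.12] [531.6, 66.6, 233.7]
CHK [1.17, 0.4, -1.27] [531.6, 66.6, 234.7]
CHK [0.82, -0.13, -3.99] [531.4, 66.6, 235.2]
CHK [2.43, 1.51, -9.31] [531.3, 66.6, 235.9]
```

```bash

python3 -m creep '[[0,[0,0,-2],[0,0,0]],[0,[0,0,-4.3],[0,0,0]],[0,[0,0,-4.3],[0,0,0]],[0,[0,0,-4.3],[0,0,0]]]' >/dev/null; python3 chk.py; python3 -c "
from h import *
p,d=vision.read_camera('wrist'); cv2.imwrite('pics/w5.png',p[:,:,::-1]);print(r.state()['time'])"; python3 chk.py
```

```text
CHK [0.76, -0.54, -1.49] [531.7, 66.6, 232.6]
13.3833
CHK [-0.83, 0.5, -1.45] [531.7, 66.6, 232.7]
```

View pics/w5.png

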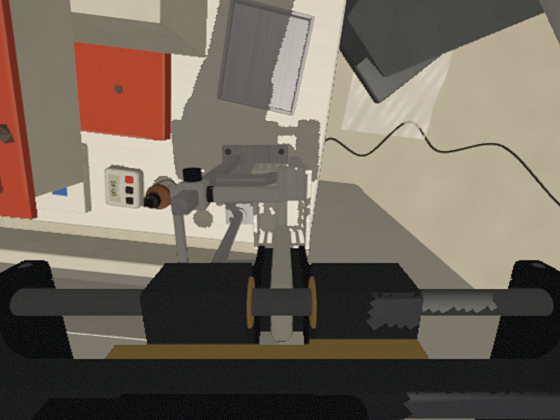

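```bash

python3 -m creep '[[0,[-0.8,0.6,0],[0,0,0]],[0,[-1.6,1.2,0],[0,0,0]],[0,[-2.3,1.9,0],[0,0,0]],[0,[-3.1,2.5,0],[0,0,0]],[0,[-3.1,2.5,0],[0,0,0]]]' >/dev/null; python3 chk.py &&
python3 -m creep '[[0,[-0.8,0.6,0],[0,0,0]],[0,[-1.6,1.2,0],[0,0,0]],[0,[-2.3,1.9,0],[0,0,0]],[0,[-3.1,2.5,0],[0,0,0]],[0,[-3.1,2.5,0],[0,0,0]]]' >/dev/null; python3 chk.py &&
python3 -m creep '[[0,[-1.6,1.2,0],[0,0,0]],[0,[-3.1,2.5,0],[0,0,0]],[0,[-4.7,3.7,0],[0,0,0]],[0,[-6.3,5,0],[0,0,0]],[0,[-6.3,5,0],[0,0,0]]]' >/dev/null; python3 chk.py && 
python3 -m creep '[[0,[-1.6,1.2,0],[0,0,0]],[0,[-3.1,2.5,0],[0,0,0]],[0,[-4.7,3.7,0],[0,0,0]],[0,[-6.3,5,0],[0,0,0]],[0,[-6.3,5,0],[0,0,0]]]' >/dev/null; python3 chk.py
```

```text
CHK [0.09, -0.34, -2.17] [528.2, 69.4, 232.3]
CHK [-0.06, 0.02, -1.68] [525.1, 71.8, 232.3]
CHK [-0.52, 0.33, -1.4] [518.6, 77.1, 232.3]
CHK [-0.52, 0.01, -1.46] [512.3, 82.0, 232.3]
```

```bash

python3 -m creep '[[0,[-3.1,2.5,0],[0,0,0]],[0,[-6.3,5,0],[0,0,0]],[0,[-9.4,7.5,0],[0,0,0]],[0,[-12.5,10,0],[0,0,0]],[0,[-15.7,12.4,0],[0,0,0]],[0,[-18.8,14.9,0],[0,0,0]],[0,[-21.9,17.4,0],[0,0,0]],[0,[-25,19.9,0],[0,0,0]]]' >/dev/null; python3 chk.py &&
python3 -m creep '[[0,[-3.9,3.1,0],[0,0,0]],[0,[-7.8,6.2,0],[0,0,0]],[0,[-11.7,9.3,0],[0,0,0]],[0,[-15.7,12.4,0],[0,0,0]],[0,[-19.6,15.6,0],[0,0,0]],[0,[-23.5,18.7,0],[0,0,0]],[0,[-27.4,21.8,0],[0,0,0]],[0,[-27.4,21.8,0],[0,0,0]]]'; python3 - <<'E'
from h import *
s=r.state();print(np.round(s['joint_positions'],1))
for n in ("side",):
  p,d=vision.read_camera(n); cv2.imwrite(f"pics/{n}6.png",p[:,:,::-1])
R=np.array([[.783,.6225],[-.6225,.783]]); pm=np.array([.576,.0325])
t=np.array(s['tcp_pos'])[:2]
print("stand frame tcp", (t-pm)@R+[.022,0])
E
```

```text
CHK [-0.12, -0.91, -1.85] [487.4, 101.8, 232.3]
time: 16.38
tcp_pos: [0.4594, 0.1242, 0.2323]
ee_rot: [[-0.621, -0.784, -0.0], [-0.784, 0.621, -0.0], [0.0, 0.0, -1.0]]
ft_force: [-0.6, -0.0, -1.8]
gripper_width: 0.0103
[ 27.1  14.3 -54.6 111.   13.3  61.3 108.4]
stand frame tcp [-0.12640629 -0.00079932]
```

View pics/side6.png

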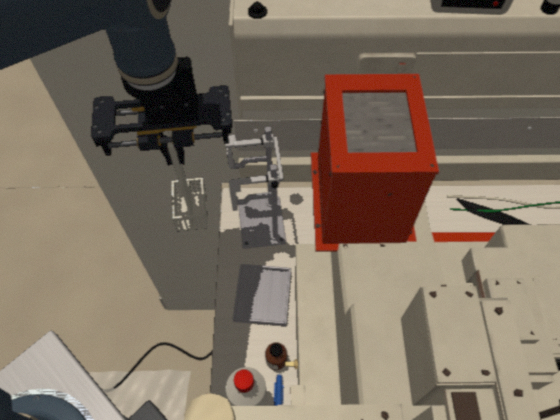

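```bash
python3 - <<'E'
from h import *
s=r.state();t=np.array(s['tcp_pos']);R=np.array(s['ee_rot'])
G=[]
for n in ("side","top"):
  p,d=vision.read_camera(n);np.savez(n+"7.npz",p=p,d=d);cv2.imwrite(f"pics/{n}7.png",p[:,:,::-1])
  W=cloud(d,vision.camera_params(n)).reshape(-1,3);L=(W-t)@R
  m=(abs(L[:,0])<.11)&(abs(L[:,1])<.13)&(L[:,2]<0.0)&(L[:,2]>-.25)
  L=L[m]
  for lo in np.arange(-.24,0,.02):
    q=L[(L[:,2]>=lo)&(L[:,2]<lo+.02)]
    if len(q)>5: print(n,"back %.2f"%-lo,len(q),"x",np.percentile(q[:,0],[1,99]).round(3),"y",np.percentile(q[:,1],[1,99]).round(3))
# machine face: red pixels
for n in ("side","top","wrist"):
  if n=="wrist": p=load("wrist2")[0];W=np.load("w2W.npy")
  else: p=load(n+"0")[0];W=np.load(n+"W.npy")
  hsv=cv2.cvtColor(p,cv2.COLOR_RGB2HSV)
  m=(hsv[...,1]>150)&((hsv[...,0]<8)|(hsv[...,0]>172))&(W[...,2]>.03)&(W[...,0]>.4)&(W[...,1]<0)
  Q=W[m]; 
  a=(Q[:,0]-Q[:,1])/2**.5; b=(Q[:,0]+Q[:,1])/2**.5
  for lo in np.arange(.04,.46,.04):
    k=(Q[:,2]>=lo)&(Q[:,2]<lo+.04)
    if k.sum()>10: print(n,"z%.2f"%lo,k.sum(),"a",np.percentile(a[k],[1,10,50]).round(3),"b",np.percentile(b[k],[1,99]).round(3))
print("tray a,b",(.4515+.066)/2**.5,(.4515-.066)/2**.5,"stand seat a",(.532-.067)/2**.5,(.532+.067)/2**.5)
E
```

```text
side back 0.24 817 x [0.003 0.037] y [-0.034  0.031]
side back 0.22 880 x [-0.003  0.038] y [-0.036  0.034]
side back 0.20 491 x [0.003 0.038] y [-0.035  0.034]
side back 0.18 1898 x [-0.107  0.039] y [-0.129  0.033]
side back 0.16 444 x [-0.084  0.037] y [-0.13   0.015]
side back 0.14 821 x [-0.083  0.028] y [-0.128  0.016]
side back 0.12 3574 x [-0.087  0.039] y [-0.125  0.094]
side back 0.10 1751 x [-0.088  0.04 ] y [-0.128  0.086]
side back 0.08 345 x [-0.089  0.04 ] y [-0.129  0.085]
side back 0.06 281 x [-0.089  0.014] y [-0.13   0.015]
side back 0.04 357 x [-0.088  0.015] y [-0.129  0.015]
side back 0.02 275 x [-0.083  0.014] y [-0.129  0.013]
top back 0.22 14 x [0.012 0.025] y [-0.035 -0.027]
top back 0.20 6 x [0.017 0.024] y [-0.033 -0.028]
top back 0.18 907 x [-0.109  0.039] y [-0.129 -0.021]
top back 0.16 181 x [-0.105  0.038] y [-0.13  -0.034]
top back 0.14 91 x [-0.109 -0.079] y [-0.13  -0.103]
top back 0.12 1372 x [-0.088  0.039] y [-0.123 -0.019]
top back 0.10 434 x [-0.1    0.039] y [-0.129 -0.009]
top back 0.08 115 x [-0.109  0.039] y [-0.129 -0.013]
top back 0.06 82
[... 564 characters left out ...]
0.348]
top z0.24 727 a [0.444 0.446 0.452] b [0.233 0.394]
top z0.28 540 a [0.452 0.453 0.454] b [0.241 0.383]
top z0.32 659 a [0.453 0.454 0.454] b [0.241 0.378]
top z0.36 735 a [0.454 0.454 0.455] b [0.242 0.378]
top z0.40 5261 a [0.453 0.455 0.498] b [0.241 0.384]
wrist z0.04 1541 a [0.466 0.469 0.489] b [0.289 0.375]
wrist z0.24 2320 a [0.445 0.446 0.452] b [0.241 0.394]
wrist z0.28 2467 a [0.452 0.454 0.454] b [0.249 0.382]
wrist z0.32 3867 a [0.454 0.454 0.455] b [0.263 0.381]
wrist z0.36 5724 a [0.454 0.454 0.455] b [0.276 0.381]
wrist z0.40 15770 a [0.453 0.454 0.456] b [0.291 0.383]
tray a,b 0.36592775926403837 0.27258966414741403 stand seat a 0.32880465325174457 0.42355696193074194
```

```bash
python3 - <<'E'
from h import *
Q=np.concatenate([np.load("sideW.npy").reshape(-1,3),np.load("topW.npy").reshape(-1,3),np.load("w2W.npy").reshape(-1,3)])
a=(Q[:,0]-Q[:,1])/2**.5;b=(Q[:,0]+Q[:,1])/2**.5
for lo in np.arange(.12,.36,.02):
    k=(b>=lo)&(b<lo+.02)&(a>.3)&(a<.5)
    out=[]
    for z0,z1 in [(.1,.16),(.16,.2),(.2,.24),(.24,.28),(.28,.4)]:
        kk=k&(Q[:,2]>z0)&(Q[:,2]<z1); out.append(round(float(np.percentile(a[kk],2)),3) if kk.sum()>5 else None)
    print(round(lo,2),out)
E
python3 -m creep '[[0,[0,0,20],[0,0,0]],[0,[0,0,50],[0,0,0]],[0,[0,0,80],[0,0,0]],[0,[0,0,110],[0,0,0]],[0,[0,0,140],[0,0,0]],[0,[0,0,165],[0,0,0]],[0,[0,0,180],[0,0,0]],[0,[0,0,185],[0,0,0]]]'; python3 -c "
from h import *
s=r.state();print(np.round(s['joint_positions'],1))"
```

```text
0.12 [0.405, 0.423, 0.473, 0.473, 0.468]
0.14 [0.422, 0.423, 0.473, 0.473, 0.474]
0.16 [0.422, 0.423, 0.473, 0.473, 0.475]
0.18 [0.422, 0.423, 0.473, 0.474, 0.476]
0.2 [0.422, 0.422, 0.473, 0.474, None]
0.22 [0.422, 0.422, 0.473, 0.446, None]
0.24 [0.422, 0.422, 0.475, 0.445, 0.454]
0.26 [0.422, 0.422, None, 0.444, 0.453]
0.28 [0.422, 0.422, None, 0.444, 0.453]
0.3 [None, None, None, 0.445, 0.453]
0.32 [None, None, None, 0.445, 0.453]
0.34 [None, None, None, 0.445, 0.454]
time: 17.2
tcp_pos: [0.4615, 0.1237, 0.42]
ee_rot: [[-0.623, -0.782, 0.005], [-0.782, 0.623, 0.001], [-0.004, -0.003, -1.0]]
ft_force: [0.4, -0.1, -2.1]
gripper_width: 0.0099
[ 32.6   5.4 -56.1  93.6   4.6  83.2 117.5]
```

```bash

python3 -m creep '[[0,[-1.5,-12,0],[0,0,-0.5]],[0,[-4,-32,0],[0,0,-1.2]],[0,[-7,-55,0],[0,0,-2]],[0,[-10.5,-79,0],[0,0,-3]],[0,[-14,-103,0],[0,0,-4]],[0,[-17,-127,0],[0,0,-5]],[0,[-20,-150,0],[0,0,-6]],[0,[-23.5,-174,0],[0,0,-6.6]]]'; python3 -c "
from h import *
s=r.state();print(np.round(s['joint_positions'],1))"
python3 -m creep '[[0,[0,0,0],[-1,-1,0]],[0,[0,0,0],[-2,-2,0]],[0,[0,0,-5],[-3,-3,0]],[0,[0,0,-10],[-4.24,-4.24,0]],[0,[0,0,-20],[-4.24,-4.24,0]],[0,[0,0,-20],[-4.24,-4.24,0]]]'; python3 - <<'E'
from h import *
s=r.state();print(np.round(s['joint_positions'],1))
p,d=vision.read_camera('side'); cv2.imwrite('pics/s8.png',p[:,:,::-1])
E
```

```text
time: 17.87
tcp_pos: [0.4361, -0.0519, 0.4162]
ee_rot: [[-0.709, -0.705, -0.002], [-0.705, 0.709, 0.0], [0.001, 0.001, -1.0]]
ft_force: [0.5, -0.6, -1.4]
gripper_width: 0.0102
[ 47.6  -0.8 -44.6  98.1  -0.6  82.6 137.9]
time: 18.37
tcp_pos: [0.4354, -0.0494, 0.3951]
ee_rot: [[-0.707, -0.704, 0.07], [-0.708, 0.703, -0.073], [0.002, -0.101, -0.995]]
ft_force: [-0.2, 0.1, -2.5]
gripper_width: 0.0094
[ 47.3  -3.9 -45.3 103.    1.3  75.6 136.7]
```

View pics/s8.png

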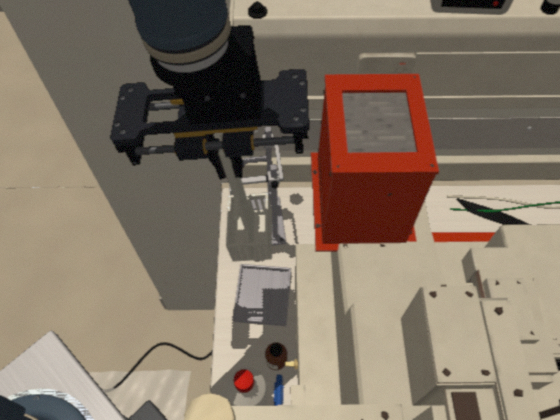

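```bash

python3 -m creep '[[0,[0,0,-15],[0,0,0]],[0,[0,0,-35],[0,0,0]],[0,[0,0,-55],[0,0,0]],[0,[0,0,-75],[0,0,0]],[0,[0,0,-90],[0,0,0]],[0,[0,0,-100],[0,0,0]],[0,[0,0,-105],[0,0,0]],[0,[0,0,-105],[0,0,0]]]'; python3 - <<'E'
from h import *
s=r.state();print(np.round(s['joint_positions'],1))
for n in ("side","wrist"):
  p,d=vision.read_camera(n); cv2.imwrite(f'pics/{n}9.png',p[:,:,::-1]); np.savez(n+"9.npz",p=p,d=d)
E
```

```text
time: 19.08
tcp_pos: [0.4366, -0.0507, 0.2915]
ee_rot: [[-0.708, -0.703, 0.072], [-0.706, 0.704, -0.073], [0.0, -0.103, -0.995]]
ft_force: [0.4, 0.5, -1.9]
gripper_width: 0.0096
[ 46.    0.7 -47.3 113.1   5.4  62.4 131.3]
```

View pics/side9.png

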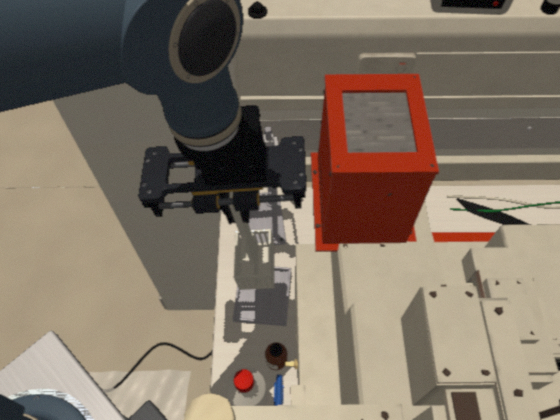

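View pics/wrist9.png

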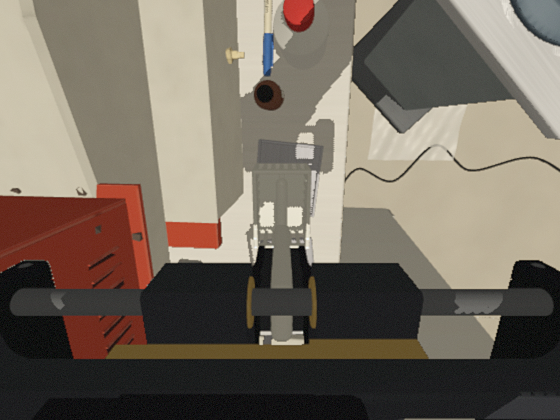

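```bash
python3 - <<'E'
from h import *
s=r.state();t=np.array(s['tcp_pos']);R=np.array(s['ee_rot'])
W=cloud(load("side9")[1],vision.camera_params("side")).reshape(-1,3);L=(W-t)@R
m=(abs(L[:,0])<.06)&(abs(L[:,1])<.115)&(L[:,2]<-.05)&(L[:,2]>-.14)
a=(W[:,0]-W[:,1])/2**.5;b=(W[:,0]+W[:,1])/2**.5
print("body a",np.percentile(a[m],[.5,99.5]).round(4),"Ly",np.percentile(L[m,1],[.5,99.5]).round(4), "tcp a,b",(t[0]-t[1])/2**.5,(t[0]+t[1])/2**.5)
p,d=load("wrist9");W=cloud(d,vision.camera_params("wrist")).reshape(-1,3)
a=(W[:,0]-W[:,1])/2**.5;b=(W[:,0]+W[:,1])/2**.5
im=np.zeros((600,800,3),np.uint8)
k=(a>.26)&(a<.46)&(b>.12)&(b<.36)&(W[:,2]>-.02)&(W[:,2]<.3)
for i in np.where(k)[0]:
    cv2.circle(im,(int((b[i]-.12)*3000),int((a[i]-.26)*3000)),1,cv2.applyColorMap(np.uint8([[np.clip(W[i,2]/.2*255+10,0,255)]]),cv2.COLORMAP_JET)[0,0].tolist(),-1)
cv2.imwrite("pics/m9.png",im)
for nm,lo,hi in [("rim",.009,.02),("bask",.12,.145),("bask top",.165,.185)]:
    q=k&(W[:,2]>lo)&(W[:,2]<hi)&(a<.42); print(nm,q.sum(),np.percentile(a[q],[1,99]).round(4),np.percentile(b[q],[1,99]).round(4))
E
```

```text
body a [0.2398 0.4269] Ly [-0.0938  0.0943] tcp a,b 0.34521655887207764 0.27355005487356104
rim 579 [0.315  0.4092] [0.1208 0.3298]
bask 2155 [0.3355 0.3857] [0.2343 0.3127]
bask top 1277 [0.3289 0.3842] [0.234  0.3121]
```

View pics/m9.png

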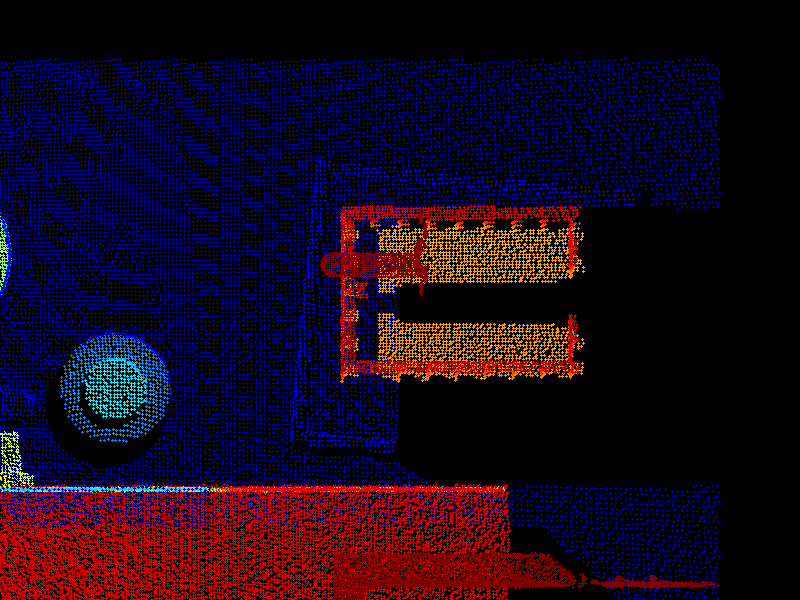

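```bash

python3 -m creep '[[0,[0,0,-15],[0,0,0]],[0,[0,0,-35],[0,0,0]],[0,[0,0,-55],[0,0,0]],[0,[0,0,-75],[0,0,0]],[0,[0,0,-92],[0,0,0]],[0,[0,0,-104],[0,0,0]],[0,[0,0,-112],[0,0,0]],[0,[0,0,-114],[0,0,0]]]'; python3 -m creep '[[0,[0,0,0],[0,0,0]],[0,[0,0,0],[0,0,0]]]' ; python3 - <<'E'
from h import *
s=r.state();print(np.round(s['joint_positions'],1))
for n in ("wrist","side"):
  p,d=vision.read_camera(n); cv2.imwrite(f'pics/{n}10.png',p[:,:,::-1]); np.savez(n+"10.npz",p=p,d=d)
E
```

```text
time: 19.85
tcp_pos: [0.4369, -0.0508, 0.1779]
ee_rot: [[-0.708, -0.702, 0.073], [-0.706, 0.704, -0.073], [0.0, -0.104, -0.995]]
ft_force: [0.5, -0.0, -2.1]
gripper_width: 0.0098
time: 20.02
tcp_pos: [0.4378, -0.0507, 0.1792]
ee_rot: [[-0.708, -0.702, 0.076], [-0.706, 0.704, -0.074], [-0.001, -0.106, -0.994]]
ft_force: [0.7, 0.6, -2.2]
gripper_width: 0.01
[ 41.5   9.8 -47.3 122.   15.9  48.4 119.5]
```

View pics/wrist10.png

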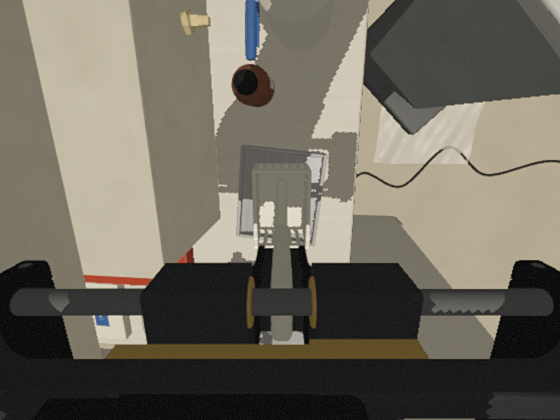

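View pics/side10.png

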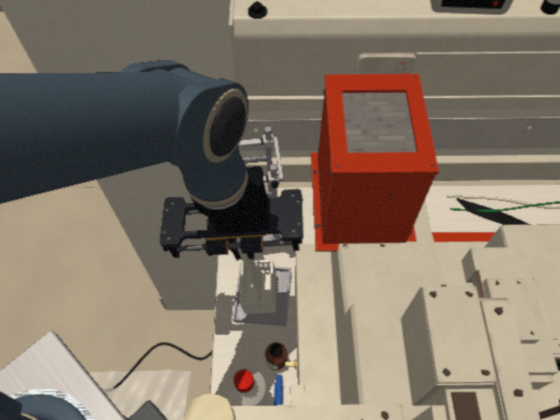

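```bash

python3 -m creep '[[0,[0,0,-2],[0,0,0]],[0,[0,0,-4],[0,0,0]],[0,[0,0,-6],[0,0,0]],[0,[0,0,-6],[0,0,0]]]' >/dev/null; python3 chk.py &&
python3 -m creep '[[0,[0,0,-1],[0,0,0]],[0,[0,0,-2],[0,0,0]],[0,[0,0,-2],[0,0,0]]]' >/dev/null; python3 chk.py && 
python3 -m creep '[[0,[0,0,-0.5],[0,0,0]],[0,[0,0,-1],[0,0,0]],[0,[0,0,-1],[0,0,0]]]' >/dev/null; python3 chk.py &&
python3 -m creep '[[0,[0,0,-0.5],[0,0,0]],[0,[0,0,-1],[0,0,0]],[0,[0,0,-1],[0,0,0]]]' >/dev/null; python3 chk.py &&
python3 -m creep '[[0,[0,0,-0.5],[0,0,0]],[0,[0,0,-1],[0,0,0]],[0,[0,0,-1],[0,0,0]]]' >/dev/null; python3 chk.py &&
python3 -m creep '[[0,[0,0,-0.5],[0,0,0]],[0,[0,0,-1],[0,0,0]],[0,[0,0,-1],[0,0,0]]]' >/dev/null; python3 chk.py
```

```text
CHK [0.4, 0.58, -1.89] [436.5, -50.8, 171.9]
CHK [-0.11, 1.45, -1.83] [436.7, -50.7, 170.1]
CHK [1.29, 0.52, -2.27] [436.8, -50.7, 169.2]
CHK [0.9, 0.32, -1.94] [436.8, -50.7, 168.2]
CHK [-1.68, 0.29, 4.49] [437.1, -50.6, 167.8]
CHK [-1.68, 0.29, 4.49] [437.1, -50.6, 167.8]
```

```bash

python3 -m creep '[[9,[0,0,0.3],[0,0,0]],[11,[0,0,0.5],[0,0,0]],[14,[0,0,0.5],[0,0,0]],[17,[0,0,0.5],[0,0,0]],[20,[0,0,0.5],[0,0,0]],[23,[0,0,0.5],[0,0,0]],[26,[0,0,0.5],[0,0,0]],[29,[0,0,0.5],[0,0,0]]]'
python3 -m creep '[[32,[0,0,0],[0,0,0]],[35,[0,0,0],[0,0,0]],[38,[0,0,0],[0,0,0]],[42,[0,0,0],[0,0,0]],[46,[0,0,0],[0,0,0]],[50,[0,0,0],[0,0,0]],[54,[0,0,0],[0,0,0]],[58,[0,0,0],[0,0,0]]]'; python3 - <<'E'
from h import *
for n in ("wrist","side"):
  p,d=vision.read_camera(n); cv2.imwrite(f'pics/{n}11.png',p[:,:,::-1]); np.savez(n+"11.npz",p=p,d=d)
E
```

```text
time: 22.12
tcp_pos: [0.4368, -0.0507, 0.1677]
ee_rot: [[-0.708, -0.702, 0.074], [-0.706, 0.704, -0.074], [-0.0, -0.104, -0.995]]
ft_force: [0.7, -0.3, -0.6]
gripper_width: 0.0259
time: 22.78
tcp_pos: [0.4368, -0.0507, 0.1678]
ee_rot: [[-0.708, -0.702, 0.074], [-0.706, 0.704, -0.074], [-0.0, -0.104, -0.995]]
ft_force: [0.3, -0.1, -0.0]
gripper_width: 0.0542
```

View pics/wrist11.png

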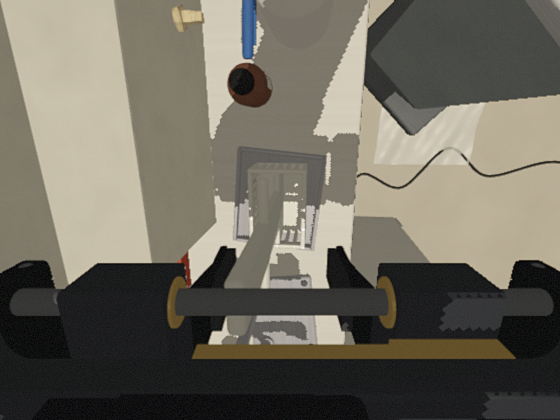

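```bash

python3 -m creep '[[62,[0,0,0],[0,0,0]],[66,[0,0,0],[0,0,0]],[70,[0,0,0],[0,0,0]],[72,[0,0,0],[0,0,0]],[72,[0,0,0],[0,0,0]]]'; python3 - <<'E'
from h import *
for n in ("wrist","side"):
  p,d=vision.read_camera(n); cv2.imwrite(f'pics/{n}12.png',p[:,:,::-1]); np.savez(n+"12.npz",p=p,d=d)
s=r.state();t=np.array(s['tcp_pos']);R=np.array(s['ee_rot']);print(s['ft_force'])
W=cloud(load("wrist12")[1],vision.camera_params("wrist")).reshape(-1,3)
a=(W[:,0]-W[:,1])/2**.5;b=(W[:,0]+W[:,1])/2**.5
k=(a>.3)&(a<.42)&(b>.22)&(b<.33)
for z in np.arange(0,.24,.01):
    q=k&(W[:,2]>=z)&(W[:,2]<z+.01)
    if q.sum()>8: print(round(z,3),q.sum(),"a",np.percentile(a[q],[1,50,99]).round(4),"b",np.percentile(b[q],[1,99]).round(4))
E
```

```text
time: 23.3
tcp_pos: [0.4368, -0.0507, 0.1678]
ee_rot: [[-0.708, -0.702, 0.074], [-0.706, 0.704, -0.074], [-0.0, -0.104, -0.995]]
ft_force: [0.6, -0.0, -0.1]
gripper_width: 0.0711
[-0.66288859  0.22194729  0.60159556]
0.0 4827 a [0.3009 0.3471 0.4188] b [0.2211 0.3268]
0.01 1232 a [0.3145 0.3586 0.4158] b [0.2203 0.3287]
0.02 227 a [0.3332 0.3587 0.3883] b [0.2333 0.3119]
0.03 210 a [0.3332 0.3587 0.3879] b [0.2333 0.31  ]
0.04 353 a [0.3331 0.3589 0.3859] b [0.2333 0.3101]
0.05 1033 a [0.3333 0.3582 0.3888] b [0.2335 0.3128]
0.06 53 a [0.358  0.3583 0.3632] b [0.2544 0.2898]
0.07 77 a [0.358  0.3583 0.3629] b [0.2543 0.2898]
0.08 77 a [0.358  0.3582 0.3633] b [0.2544 0.2906]
0.09 77 a [0.3581 0.3583 0.3623] b [0.2542 0.2903]
0.1 83 a [0.3581 0.3583 0.3606] b [0.2544 0.2907]
0.11 86 a [0.3581 0.3583 0.3594] b [0.2546 0.2896]
0.12 39 a [0.3573 0.3581 0.3643] b [0.2267 0.3073]
0.13 702 a [0.3562 0.3601 0.3649] b [0.2274 0.3108]
0.14 156 a [0.3561 0.3565 0.3651] b [0.2582 0.2849]
0.15 181 a [0.3561 0.3565 0.365 ] b [0.2581 0.2852]
0.16 333 a [0.3005 0.3563 0.3651] b [0.2581 0.284 ]
0.17 668 a [0.3005 0.3564 0.3871] b [0.2583 0.2834]
0.18 799 a [0.3004 0.3572 0.3864] b [0.2582 0.2795]
0.19 767 a [0.3003 0.361  0.3858] b [0.2581 0.2738]
0.2 729 a [0.3003 0.3614 0.3869] b [0.2582 0.2842]
0.21 1131 a [0.3003 0.3622 0.3875] b [0.2585 0.2871]
0.22 366 a [0.3743 0.3783 0.3793] b [0.267  0.2816]
0.23 416 a [0.3767 0.3776 0.3784] b [0.26   0.2814]
```

View pics/wrist12.png

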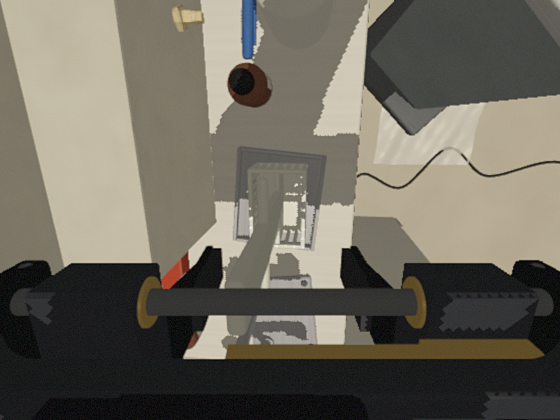

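```bash

python3 -m creep '[[72,[0,0,8],[0,0,0]],[72,[0,0,20],[0,0,0]],[72,[0,0,35],[0,0,0]],[72,[0,0,50],[0,0,0]],[72,[0,0,70],[0,0,0]],[72,[0,0,95],[0,0,0]],[72,[0,0,120],[0,0,0]],[72,[0,0,130],[0,0,0]]]'; python3 -m creep '[[72,[0,0,0],[0,0,0]],[72,[0,0,0],[0,0,0]]]'; python3 - <<'E'
from h import *
for n in ("wrist","side"):
  p,d=vision.read_camera(n); cv2.imwrite(f'pics/{n}13.png',p[:,:,::-1]); np.savez(n+"13.npz",p=p,d=d)
  if n=="side": continue
  W=cloud(d,vision.camera_params(n)).reshape(-1,3)
  a=(W[:,0]-W[:,1])/2**.5;b=(W[:,0]+W[:,1])/2**.5
  k=(a>.3)&(a<.42)&(b>.22)&(b<.33)
  for z in (.02,.05,.08,.11,.13,.15,.17,.19,.2,.21):
    q=k&(W[:,2]>=z)&(W[:,2]<z+.01)
    if q.sum()>8: print(round(z,3),q.sum(),"a",np.percentile(a[q],[1,50,99]).round(4),"b",np.percentile(b[q],[1,99]).round(4))
E
```

```text
time: 24.07
tcp_pos: [0.4385, -0.0504, 0.3015]
ee_rot: [[-0.708, -0.702, 0.08], [-0.706, 0.704, -0.075], [-0.003, -0.11, -0.994]]
ft_force: [0.8, 0.6, -0.4]
gripper_width: 0.0718
time: 24.23
tcp_pos: [0.4366, -0.0507, 0.2976]
ee_rot: [[-0.708, -0.702, 0.074], [-0.706, 0.704, -0.074], [0.0, -0.105, -0.994]]
ft_force: [-0.1, -0.1, -0.4]
gripper_width: 0.0717
0.02 80 a [0.3321 0.3576 0.3859] b [0.2327 0.3096]
0.05 431 a [0.3323 0.3508 0.3879] b [0.2332 0.3124]
0.08 23 a [0.3571 0.3573 0.3595] b [0.2539 0.2877]
0.13 291 a [0.3553 0.3598 0.3636] b [0.227  0.3181]
0.15 42 a [0.3554 0.3556 0.3639] b [0.2576 0.2843]
0.17 47 a [0.3554 0.3557 0.3641] b [0.2577 0.2837]
0.19 56 a [0.3555 0.3561 0.3643] b [0.2577 0.2835]
0.2 76 a [0.3555 0.3558 0.3657] b [0.2577 0.2854]
0.21 350 a [0.3556 0.3605 0.3655] b [0.2581 0.2862]
```

View pics/side13.png

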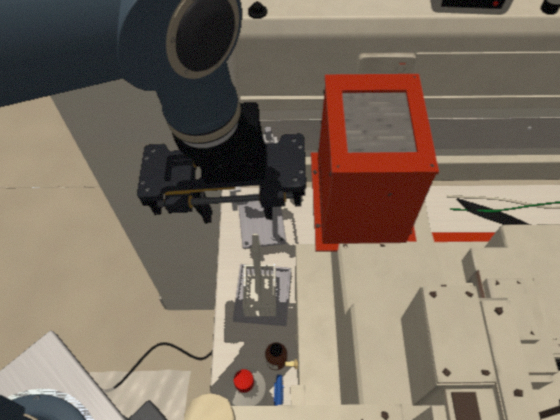

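View pics/wrist13.png

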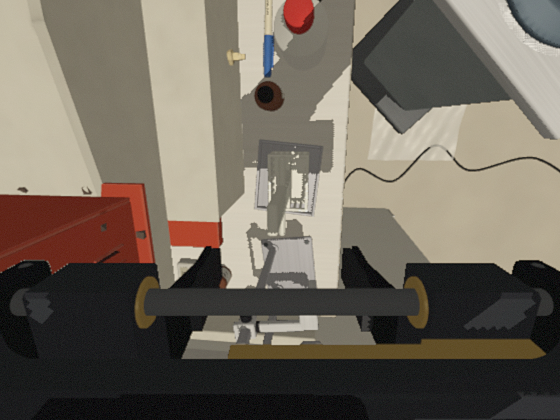

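```bash
python3 -c "
from station import r
s=r.state();print(s['time'],s['ft_force'],s['qvel']);print(r.close_job())"
```

```text
24.3333 [-0.39645837  1.16955766  0.5267282 ] [-1.14726659e-01  5.33006554e-01  2.81824106e-02  1.56690666e-01
  8.73759794e-05  5.55353050e-02  1.25582398e-01]
the job is handed in; nothing more can be done
None
```

The basket is off the hooks and standing upright in the tray, released, and I handed the job in at 24.3 s; the system gave no verdict.

- **Lift and draw-out:** I pinched the tab and lifted in 1 mm steps. The keepers stopped it after about 44 mm of rise. The reading there peaked at about 9 N, roughly 7 N of it from the keepers. I backed down about 2.5 mm to the middle of the gap and drew the basket straight out. The force reading held at about the basket's weight, so I saw no sign of it touching the lips on the way out.
- **Placing:** By my measurements, the wide gripper body would have hit the red machine if the basket had gone down upright. I tilted the basket about 6° away from the machine and set one bottom edge on the tray floor, with about 6.5 N of contact. Opening the fingers slowly then let it rock upright.
- **Last checks:** The final camera measurements put the basket inside the rim, about 6 mm and 2 mm from the tray's centre. The tab showed no measurable lean, and its top was at the height expected with the basket on the tray floor. The gripper was open and about 80 mm above it. The wrist force was near zero, within noise of about 1 N.
- **Bystanders:** In the pictures after placing, the primer bottle looks unmoved. The timer and drop bottle were not rechecked after the basket came off the stand, but nothing went near them.

No check failed. The tray-centre estimates from the different views differed by about 2–3 mm, well inside the margin.

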